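Hand out the stacked oil samples

ROBOT

A 6-joint arm with a two-finger parallel gripper is mounted at the origin on the work surface. World frame = base frame: x ahead of the robot, y to its left, z up, the work surface at z = 0. Lengths are in m, angles in rad, forces in N, time in s.
With the tool pointing down it reaches from about 0.325 to 0.85 m from the base axis. Payload 15.5 kg.
Tool frame: the origin (TCP) lies midway between the tips of the shut fingers; the grasp point (between the pads) lies 19 mm behind it (arm.hold_point_z is the distance from the TCP to the grasp point, in m); z points along the fingers, y is the line along which they close (so a half turn about z gives the same grasp; the last joint's range is limited). The gripper opens to 91 mm and grips with 3 to 60 N. Pads are 32 mm wide; open, the fingers measure 118 mm over their backs; the gripper's body (76 mm by 178 mm) begins 60 mm behind the grasp point.
Start: joints at [-1.216, 0.494, 1.345, -0, 1.302, -0.096], TCP at [0.272, -0.563, 0.214] pointing down, gripper open.
Joint ranges: [-2.91, 2.91], [-0.82, 2.16], [0.22, 2.67], [-1.22, 4.37], [0.12, 2.79], [-3.08, 3.08]. Speed limits (rad/s): [1.89, 1.89, 2.57, 3.01, 3.01, 3.01].

INTERFACE

Orientations are given as a unit quaternion [w, x, y, z].
In Python, from bench import get_obs, read_camera, camera_model, order, search_frame, tip_of, arm gives the robot as it stands.
- The arm moves only by the tool move_arm, never from a script. Its argument "steps" is a list of rows, each an object of numbers: "dx", "dy", "dz": the shift along the tool's x, y, z in cm; "wx", "wy", "wz": the turn, a rotation vector about the tool's x, y, z in rad; "grip": the closure, from 0 (fully open) to 1 (shut). In form: [{"dx": .., "dy": .., "dz": .., "wx": .., "wy": .., "wz": .., "grip": ..}, ...]. A call has 1 to 12 rows; each row is the pose to reach, as a shift and turn from the pose commanded when the call began, along the tool's axes at that moment; what a row does not reach only later rows make up. A row lasts 1/8 s, in which the tool goes at most 62.5 mm and 10.7 degrees, less where a joint would pass 70% of its speed; a pose out of reach is approached as far as the arm can. A call with a gripper value outside its range is refused whole. The fingers move at their own pace and stop on an object; "grip_force" is the grip in N (left out, the last holds). Time passes only in rows, so rows that repeat a pose let the fingers close. It gives the time, the measured TCP pose, the force, the opening and the grip force at its end, in the units of the state.
- get_obs(): the state, without advancing time (a new reading comes with each control period).
- read_camera(name): name is "scene" or "top" or "wrist"; returns the picture (480x640x3 uint8, blue, green, red); there is no depth.
- camera_model(name): a dict with "intrinsics" (3x3 intrinsics, pixels), "rvec" (rotation vector, rad) and "tvec" (3), from world to camera coordinates, as OpenCV has them. Camera axes: x right, y down, z forward; pixel columns grow to the right and rows downward; lengths in m; the calibration is good to about 2 mm. The wrist camera is an equidistant fisheye: a pixel r from the principal point sees the ray r / f radians off the axis. A picture is of the moment at which its call begins: read the wrist's pose just before it. camera_model takes no time and is no camera call; for the wrist camera it gives the pose at the moment of the call.
- order.job_done(): hands the job in; it is judged then, once.
Trained networks look in the newest picture that a camera, given by its name, has taken for a name from the list of things; names that differ only in an ending like _2 or _b are one class to them, and where a whole thing is asked for, a point or a joint stands for the part that bears it (a point fixed in the world has none). Each returns a list of dicts, best first, with "p" (0 to 1); they miss things now and then, are a little off and sometimes report something else, mostly with a low value. They report only what shows in the picture. A call takes as long as a camera call. They do not tell look-alikes from the thing itself.
- search_frame(target, camera): "box" ([left, top, right, bottom] in pixels, round what is visible of it).
- tip_of(target, camera): "xy" ([column, row] in pixels: a listed point, or the origin of a listed thing).
The state is a dict: "t": time; "qpos": joint angles; "joint_velocities": joint speeds; "joint_efforts": joint torques, N m; "position": TCP position; "eef_rot": TCP orientation; "force": force on the tool from outside, world axes, zero at the start; "torque": the same for the moment, N m; "width": finger opening in m; "grip_force": force on a finger pad.
Only numpy, scipy, OpenCV 4.12 (cv2) and the standard library are available. Lean on these libraries where they do the work, as an engineer would, in place of code of your own. Each camera call takes 0.05 s, during which the arm holds its last target. There are 200 camera calls.

TASK

Take the stack of oil sample jars apart and stand each one upright in the middle of its own station: red lid on the steel pan of the balance, yellow lid on the white plate of the stirrer, blue lid on the bare aluminium cooling block, and white lid in the green retained-sample tray. Set every jar down without dropping it or letting it tip over, and leave the glass beaker and the clear glass bottle where they stand.

Things in the scene. Friction and masses are not known exactly. Their poses are not given: they have to be found in the camera images.
- jar_red: Closed round oil sample jar with a red lid: a plain upright cylinder 28 mm in diameter and 36 mm high, lid included (the lid is flush with the amber body and flat on top). About 25 g, and up to 40% more or 30% less. At the start it rests centred, within about 3 mm, on the lid of the yellow-lidded jar. Origin at the centre of its underside, z up along its axis.
- jar_yellow: Closed round oil sample jar with a yellow lid: a plain upright cylinder 40 mm in diameter and 38 mm high, lid included (the lid is flush with the amber body and flat on top). About 50 g, and up to 40% more or 30% less. At the start it rests centred, within about 3 mm, on the lid of the blue-lidded jar. Origin at the centre of its underside, z up along its axis.
- jar_blue: Closed round oil sample jar with a blue lid: a plain upright cylinder 52 mm in diameter and 40 mm high, lid included (the lid is flush with the amber body and flat on top). About 85 g, and up to 40% more or 30% less. At the start it rests centred, within about 3 mm, on the lid of the white-lidded jar. Origin at the centre of its underside, z up along its axis.
- jar_white: Closed round oil sample jar with a white lid: a plain upright cylinder 64 mm in diameter and 42 mm high, lid included (the lid is flush with the amber body and flat on top). About 130 g, and up to 40% more or 30% less. At the start it is the lowest and stands on a cork board 120 x 120 mm and 6 mm thick that lies on the table. Origin at the centre of its underside, z up along its axis.
- balance: Small white laboratory balance, fixed, with a round bright steel pan 90 mm in diameter whose top is 48 mm above the table. Origin on the table straight below the centre of the pan; the low housing (36 mm high, 105 mm wide) reaches 75 mm from there along its own -x, where its display is, and 50 mm along its own +x. The pan does not give.
- stirrer: Blue magnetic stirrer, fixed, with a round white ceramic plate 100 mm in diameter whose top is 56 mm above the table. Origin on the table straight below the centre of the plate; the housing (46 mm high, 110 mm wide) reaches 68 mm along its own -x, with a black knob 14 mm farther, and 52 mm along its own +x.
- block: Bare aluminium cooling block with finned sides, fixed, 104 x 104 mm, flat square top (96 x 96 mm) 26 mm above the table and a small dark thermometer hole (only marked, the top is flat) near each corner. Origin on the table straight below the centre of the top.
- tray: Green plastic retained-sample tray, fixed, 140 x 140 mm outside, walls 4 mm thick with their rim 12 mm above the table, inner floor 4 mm above the table. Origin on the table below the centre of the tray.
- beaker: Empty open glass beaker standing on the table, about 58 mm in diameter, 70 mm high, about 80 g. Not to be disturbed. Origin at the centre of its underside.
- bottle: Clear glass sample bottle with white cap standing on the table, 52 mm in diameter, 100 mm high, about 140 g. Not to be disturbed. Origin at the centre of its underside.
Mind the look-alikes: they are no part of the job. Leave any pink, purple or turquoise look-alike of the jar_blue alone.

How it is judged:
At the end, for the whole second after the job is handed in: Each jar stands upright (within 0.1 rad) and still on its station (underside within 5 mm of that surface's height), its axis within 15 mm of the station's centre: red on the balance, yellow on the stirrer, blue on the aluminium block, white in the green tray (horizontal distance between jar_red and balance below 0.015 m and z of jar_red in the frame of balance between 0.043 and 0.053 m and angle between each of jar_red, jar_yellow, jar_blue, jar_white's own z axis and vertical below 0.1 rad and linear speed of each of jar_red, jar_yellow, jar_blue, jar_white below 0.02 m/s and angular speed of each of jar_red, jar_yellow, jar_blue, jar_white below 0.3 rad/s and horizontal distance between jar_yellow and stirrer below 0.015 m and z of jar_yellow in the frame of stirrer between 0.051 and 0.061 m and horizontal distance between jar_blue and block below 0.015 m and z of jar_blue in the frame of block between 0.021 and 0.031 m and horizontal distance between jar_white and tray below 0.015 m and z of jar_white in the frame of tray between -0.001 and 0.009 m); the robot touches nothing.
It fails at once if a jar is tipped over (more than 0.8 rad from upright) (angle between any of jar_white, jar_blue, jar_yellow, jar_red's own z axis and vertical above 0.8 rad).
It fails at once if a jar falls: it moves faster than 0.5 m/s while the fingers do not touch it (a drop of more than about 13 mm) ((linear speed of jar_white above 0.5 m/s and contact force between the fingers and jar_white below 0.05 N) or (linear speed of jar_blue above 0.5 m/s and contact force between the fingers and jar_blue below 0.05 N) or (linear speed of jar_yellow above 0.5 m/s and contact force between the fingers and jar_yellow below 0.05 N) or (linear speed of jar_red above 0.5 m/s and contact force between the fingers and jar_red below 0.05 N)).
It fails at once if the beaker or the clear bottle is shifted by more than 20 mm or tipped (distance of any of beaker, bottle from where it was at the start of the episode above 0.02 m or angle between any of beaker, bottle's own z axis and vertical above 0.4 rad).
It also fails if it takes over 125 s, if anything falls off the work surface, if the arm or the gripper's body presses on something with over 40 N, if the wrist force passes 120 N, or if a joint passes its speed limit or range.

## Working session

There is one attempt and no reset: what is moved stays moved. The work goes in short steps, Python scripts to look and compute and a tool call to move; the robot and the scene stay as the last step left them, time stands still between calls to the robot, and variables do not carry over. Pictures are saved under pics/ and viewed, at most 14 in all, crops included, and the job is handed in when it is done.

Besides the shell and the picture viewer there is one more tool, called after "Call:" in YAML: its name, and indented under it one key for each argument. move_arm: Moves the arm, as the interface text tells. Its arguments: {"type":"object","properties":{"steps":{"type":"array","items":{"type":"object","properties":{"dx":{"type":"number"},"dy":{"type":"number"},"dz":{"type":"number"},"wx":{"type":"number"},"wy":{"type":"number"},"wz":{"type":"number"},"grip":{"type":"number"}}}},"grip_force":{"type":"number"}},"required":["steps"]}

```bash
mkdir -p pics; ls; python3 - <<'E'
from bench import *
import cv2
for c in("scene","top"):
    im=read_camera(c); cv2.imwrite(f"pics/{c}0.png",im)
    for n in "jar_red jar_yellow jar_blue jar_white balance stirrer block tray beaker bottle".split():
        print(c,n,[(d['p'],[round(v) for v in d['xy']]) for d in tip_of(n,c)[:3]])
    m=camera_model(c);print(m)
o=get_obs();print(o)
E
```

```text
pics
scene jar_red [(0.82, [306, 236])]
scene jar_yellow [(0.89, [305, 252]), (0.5, [392, 262])]
scene jar_blue [(0.92, [303, 270]), (0.82, [390, 383]), (0.57, [360, 423])]
scene jar_white [(0.85, [306, 290]), (0.72, [304, 253])]
scene balance [(0.84, [351, 213])]
scene stirrer [(0.57, [150, 394])]
scene block [(0.86, [299, 383])]
scene tray [(0.74, [391, 265])]
scene beaker [(0.9, [331, 241])]
scene bottle [(0.7, [227, 335])]
{'intrinsics': array([[567.91058704,   0.        , 321.55731273],
       [  0.        , 567.91058704, 246.22215936],
       [  0.        ,   0.        ,   1.        ]]), 'rvec': array([ 2.06365267,  0.53373978, -0.30816749]), 'tvec': array([-0.47449089, -0.04536253,  1.27517896])}
top jar_red [(0.46, [318, 270])]
top jar_yellow [(0.59, [321, 270])]
top jar_blue [(0.96, [413, 178]), (0.72, [318, 274]), (0.66, [379, 180])]
top jar_white [(0.68, [320, 272])]
top balance [(0.9, [192, 304])]
top stirrer [(0.74, [462, 299]), (0.2, [405, 225])]
top block [(0.64, [405, 222])]
top tray [(0.82, [250, 230]), (0.29, [248, 290])]
top beaker [(0.81, [250, 296])]
top bottle [
[... 319 characters left out ...]
: array([-1.21651919e+00,  4.93580144e-01,  1.34549384e+00, -4.14705068e-06,
        1.30247722e+00, -9.55270209e-02]), 'joint_velocities': array([ 1.20465532e-03, -1.63452442e-03, -4.88395355e-05, -1.50611360e-03,
        6.77445976e-04, -2.44425111e-03]), 'joint_efforts': array([ 5.39846624e-04, -8.78705835e+01, -3.82249546e+01,  7.09274551e-02,
        4.44519985e-02, -2.12247500e-06]), 'position': array([ 0.27173426, -0.56285174,  0.21392941]), 'eef_rot': array([2.08061736e-05, 9.74815826e-01, 2.23011444e-01, 6.90728036e-07]), 'force': array([ 0.44703501, -0.86373906, -0.32757782]), 'torque': array([ 0.02649913, -0.01281257, -0.00636908]), 'grip_force': 0.0, 'width': 0.09092959324311087}
```

View images.

View pics/scene0.png

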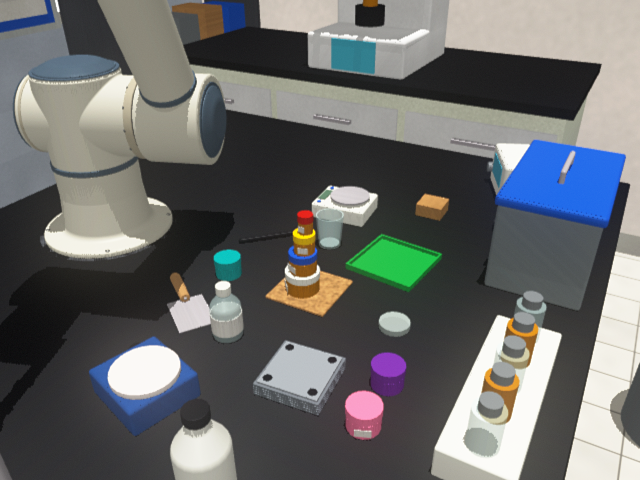

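View pics/top0.png

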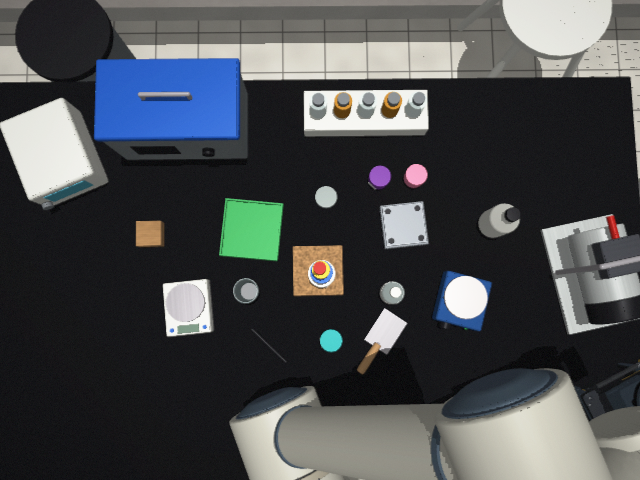

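The scene view shows the stack at about (303,265) on the cork, balance (350,200), tray (393,262), block (300,375), stirrer (145,370), beaker (330,228) and bottle (226,315). The top view shows the stack at (320,272), pan (186,302), plate (466,297), block (404,225) and tray (252,230).

Candidates for the blue jar (scene / top pixels):
- Blue lid in the stack: (303,255) / (321,274).
- Purple look-alike: (388,375) / (380,176).
- Pink look-alike: (364,415) / (416,175).
- Turquoise look-alike: (228,265) / (331,341).

I choose the one in the stack. Next I measure by colour and check it in a crop.

```bash
cat > h.py <<'E'
import cv2,numpy as np
from bench import *
def ray(c,uv):
    m=camera_model(c);R=cv2.Rodrigues(m['rvec'])[0];C=-R.T@m['tvec']
    d=R.T@np.linalg.inv(m['intrinsics'])@[uv[0],uv[1],1]; return C,d
def at(c,uv,z):
    C,d=ray(c,uv);return (C+d*(z-C[2])/d[2])
def proj(c,p):
    m=camera_model(c);return cv2.projectPoints(np.array([p],float),m['rvec'],m['tvec'],m['intrinsics'],None)[0].ravel()
def blob(im,lo,hi,roi):
    h=cv2.cvtColor(im,cv2.COLOR_BGR2HSV);k=cv2.inRange(h,np.array(lo),np.array(hi))
    z=np.zeros_like(k);a,b,c,d=roi;z[b:d,a:c]=k[b:d,a:c]
    n,l,s,ce=cv2.connectedComponentsWithStats(z);i=1+s[1:,4].argmax();return (l==i).astype(np.uint8),s[i],ce[i]
def circ(m):
    c=max(cv2.findContours(m,0,1)[0],key=cv2.contourArea);return cv2.fitEllipse(cv2.convexHull(c)),cv2.minAreaRect(c)
E
python3 - <<'E'
from h import *
t=cv2.imread("pics/top0.png")
T={'red':([0,150,80],[8,255,255],(290,240,350,300),.162),
'plate':([0,0,200],[180,40,255],(435,265,495,330),.056),
'pan':([0,0,120],[180,60,215],(160,278,212,324),.048),
'block':([90,5,90],[130,80,255],(370,190,440,255),.026),
'tray':([45,100,60],[80,255,255],(200,180,300,270),.012),
'cork':([5,60,60],[25,255,255],(285,238,350,302),.006),
'bottle':([0,0,60],[180,255,255],(375,278,408,310),.05)}
for n,(lo,hi,roi,z) in T.items():
    m,s,ce=blob(t,lo,hi,roi);e,r=circ(m)
    print(n,s,ce.round(1),'ell',np.round(at('top',e[0],z),4),np.round(e[1],1),'rect',np.round(at('top',r[0],z),4),np.round(r[1],1),round(r[2]))
# edge-based ring lids in scene: red
s0=cv2.imread("pics/scene0.png")
m,s,ce=blob(s0,[0,150,80],[8,255,255],(290,205,320,240));print('scene red',s,ce)
a=cv2.resize(s0[190:310,240:370],None,fx=3,fy=3,interpolation=2);b=cv2.resize(t[235:305,280:360],None,fx=5,fy=5,interpolation=2)
c=np.zeros((360,800,3),np.uint8);c[:360,:390]=a;c[:350,395:795]=b;cv2.imwrite("pics/crop1.png",c)
E
```

```text
red [314 262  12  12 121] [319.4 267.6] ell [ 0.5121 -0.0049  0.162 ] [11.8 12.5] rect [ 0.5125 -0.0052  0.162 ] [11. 11.] 90
plate [ 445  276   42   43 1413] [465.6 296.8] ell [ 0.4463 -0.3436  0.056 ] [41.6 42.9] rect [ 0.446  -0.3432  0.056 ] [42. 41.] 90
pan [166 283  40  39 820] [181.3 301.2] ell [0.4439 0.3063 0.048 ] [38.5 39.2] rect [0.4428 0.3055 0.048 ] [38.2 38.2] 45
block [ 380  201   49   48 1832] [403.7 224.5] ell [ 0.6196 -0.2104  0.026 ] [50.4 66.7] rect [ 0.622  -0.2097  0.026 ] [43.5 44.5] 84
tray [ 219  198   65   63 3473] [250.9 229.1] ell [0.6177 0.1567 0.012 ] [70.9 84.6] rect [0.6172 0.1587 0.012 ] [59.9 58.7] 5
cork [ 292  245   52   51 1947] [316.6 269.3] ell [0.5147 0.003  0.006 ] [63.8 69.5] rect [ 0.5157 -0.0015  0.006 ] [50.3 50.4] 89
bottle [380 281  25  23 462] [391.9 292.3] ell [ 0.4592 -0.1735  0.05  ] [23.2 24.8] rect [ 0.4601 -0.1737  0.05  ] [22. 24.] 90
scene red [297 210  16  15 211] [304.59241706 216.90521327]
```

View pics/crop1.png

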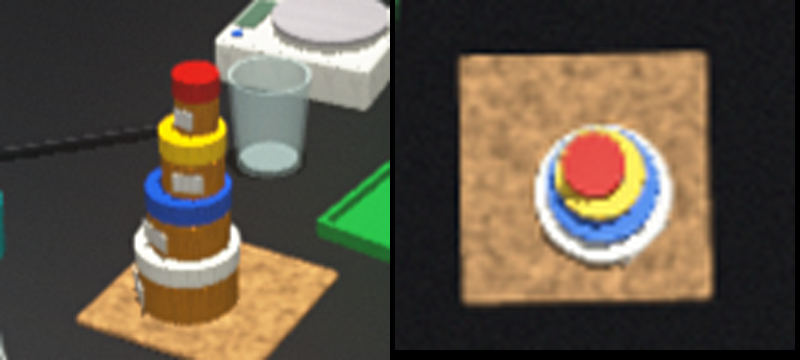

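Call:
move_arm:
  steps:
    - {"dx":3,"dy":-2.5,"dz":-3.6,"wz":0.1,"grip":0}
    - {"dx":7,"dy":-6,"dz":-3.6,"wz":0.25}
    - {"dx":11.5,"dy":-10,"dz":-3.6,"wz":0.4497}
    - {"dx":16,"dy":-14,"dz":-3.6,"wz":0.4497}
    - {"dx":20.5,"dy":-18,"dz":-3.6,"wz":0.4497}
    - {"dx":25,"dy":-22,"dz":-3.6,"wz":0.4497}
    - {"dx":30,"dy":-26,"dz":-3.6,"wz":0.4497}
    - {"dx":35,"dy":-30.5,"dz":-3.6,"wz":0.4497}
    - {"dx":40,"dy":-35,"dz":-3.6,"wz":0.4497}
    - {"dx":44,"dy":-38,"dz":-3.6,"wz":0.4497}
    - {"dx":45.9,"dy":-39.8,"dz":-3.6,"wz":0.4497}
    - {"dx":45.9,"dy":-39.8,"dz":-3.6,"wz":0.4497}

```text
validation failed for argument at $.st...
```

Call:
move_arm:
  steps:
    - {"dx":3,"dy":-2.5,"dz":-3.6,"wx":0,"wy":0,"wz":0.1,"grip":0}
    - {"dx":7,"dy":-6,"dz":-3.6,"wx":0,"wy":0,"wz":0.25,"grip":0}
    - {"dx":11.5,"dy":-10,"dz":-3.6,"wx":0,"wy":0,"wz":0.4497,"grip":0}
    - {"dx":16,"dy":-14,"dz":-3.6,"wx":0,"wy":0,"wz":0.4497,"grip":0}
    - {"dx":20.5,"dy":-18,"dz":-3.6,"wx":0,"wy":0,"wz":0.4497,"grip":0}
    - {"dx":25,"dy":-22,"dz":-3.6,"wx":0,"wy":0,"wz":0.4497,"grip":0}
    - {"dx":30,"dy":-26,"dz":-3.6,"wx":0,"wy":0,"wz":0.4497,"grip":0}
    - {"dx":35,"dy":-30.5,"dz":-3.6,"wx":0,"wy":0,"wz":0.4497,"grip":0}
    - {"dx":40,"dy":-35,"dz":-3.6,"wx":0,"wy":0,"wz":0.4497,"grip":0}
    - {"dx":44,"dy":-38,"dz":-3.6,"wx":0,"wy":0,"wz":0.4497,"grip":0}
    - {"dx":45.9,"dy":-39.8,"dz":-3.6,"wx":0,"wy":0,"wz":0.4497,"grip":0}
    - {"dx":45.9,"dy":-39.8,"dz":-3.6,"wx":0,"wy":0,"wz":0.4497,"grip":0}

```text
t: 2.6
position: [0.5125, -0.0033, 0.2498]
eef_rot: [-0.0, 1.0, 0.001, 0.0]
force: [-0.4, 0.1, -0.0]
width: 0.0912
grip_force: 0.0
```

```bash
cat >> h.py <<'E'
def wat(uv,z):
    m=camera_model('wrist');K=m['intrinsics'];R=cv2.Rodrigues(m['rvec'])[0];C=-R.T@m['tvec']
    p=np.array([(uv[0]-K[0,2])/K[0,0],(uv[1]-K[1,2])/K[1,1]]);r=np.hypot(*p)
    d=R.T@np.r_[p/r*np.sin(r),np.cos(r)];return C+d*(z-C[2])/d[2]
COL={'red':([0,150,80],[8,255,255]),'yellow':([24,140,80],[34,255,255]),'blue':([105,150,60],[125,255,255]),'white':([0,0,170],[180,40,255])}
E
python3 - <<'E'
from h import *
w=read_camera('wrist');cv2.imwrite('pics/w1.png',w)
m,s,ce=blob(w,*COL['red'],(0,0,640,480));e,r=circ(m)
print(s,ce,e,wat(e[0],.162),get_obs()['position']);print(camera_model('wrist')['tvec'])
t=cv2.imread('pics/scene0.png')
for x,y in((512,-5),(515,-5),(510,-8)): print(proj('scene',[x/1000,y/1000,.162]),proj('top',[x/1000,y/1000,.162]))
E
```

```text
[ 300  214   37   40 1179] [318.23494487 234.02459712] ((318.276611328125, 234.15684509277344), (36.90766143798828, 40.57343673706055), 0.9530943632125854) [ 0.51461097 -0.00445389  0.162     ] [ 0.51204973 -0.00441579  0.24984824]
[-0.00555953  0.45013585  0.56881406]
[303.54132115 214.55158315] [319.40700607 267.71692462]
[305.04919726 214.94677729] [319.38762658 266.31011335]
[301.63909902 215.01377392] [320.82896868 268.6357617 ]
```

View pics/w1.png

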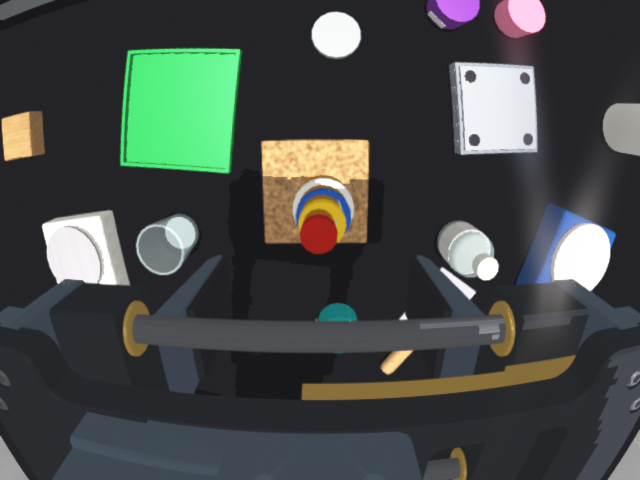

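Red lid sits at about (0.512, -0.005) in both the wrist and top cameras, straight below the TCP. Going down and gripping.

Call:
move_arm:
  grip_force: 12
  steps:
    - {"dx":0.0,"dy":0,"dz":3,"wx":0,"wy":0,"wz":0,"grip":0.3}
    - {"dx":0,"dy":0,"dz":6,"wx":0,"wy":0,"wz":0,"grip":0.3}
    - {"dx":0,"dy":0,"dz":9,"wx":0,"wy":0,"wz":0,"grip":0.3}
    - {"dx":0,"dy":0,"dz":11,"wx":0,"wy":0,"wz":0,"grip":0.3}
    - {"dx":0,"dy":0,"dz":11.9,"wx":0,"wy":0,"wz":0,"grip":0.3}
    - {"dx":0,"dy":0,"dz":11.9,"wx":0,"wy":0,"wz":0,"grip":0.5}
    - {"dx":0,"dy":0,"dz":11.9,"wx":0,"wy":0,"wz":0,"grip":0.6}
    - {"dx":0,"dy":0,"dz":11.9,"wx":0,"wy":0,"wz":0,"grip":0.8}
    - {"dx":0,"dy":0,"dz":11.9,"wx":0,"wy":0,"wz":0,"grip":1}
    - {"dx":0,"dy":0,"dz":11.9,"wx":0,"wy":0,"wz":0,"grip":1}
    - {"dx":0,"dy":0,"dz":11.9,"wx":0,"wy":0,"wz":0,"grip":1}

```text
t: 4.03
position: [0.5123, -0.0049, 0.1313]
eef_rot: [0.0, 1.0, 0.0, 0.0]
force: [0.3, 1.1, 6.5]
width: 0.0277
grip_force: 12.0
```

Call:
move_arm:
  steps:
    - {"dx":0.0,"dy":0,"dz":-0.5,"wx":0,"wy":0,"wz":0,"grip":1}
    - {"dx":0,"dy":0,"dz":-2,"wx":0,"wy":0,"wz":0,"grip":1}
    - {"dx":0,"dy":0,"dz":-4,"wx":0,"wy":0,"wz":0,"grip":1}
    - {"dx":0,"dy":-1,"dz":-5,"wx":0,"wy":0,"wz":0,"grip":1}
    - {"dx":-0.7,"dy":-4,"dz":-5,"wx":0,"wy":0,"wz":0,"grip":1}
    - {"dx":-1.7,"dy":-8,"dz":-5,"wx":0,"wy":0,"wz":0,"grip":1}
    - {"dx":-2.8,"dy":-13,"dz":-5,"wx":0,"wy":0,"wz":0,"grip":1}
    - {"dx":-3.9,"dy":-18,"dz":-5,"wx":0,"wy":0,"wz":0,"grip":1}
    - {"dx":-5.0,"dy":-23,"dz":-5,"wx":0,"wy":0,"wz":0,"grip":1}
    - {"dx":-6,"dy":-27.5,"dz":-5,"wx":0,"wy":0,"wz":0,"grip":1}
    - {"dx":-6.6,"dy":-30,"dz":-5,"wx":0,"wy":0,"wz":0,"grip":1}
    - {"dx":-6.8,"dy":-31.1,"dz":-5,"wx":0,"wy":0,"wz":0,"grip":1}

```text
t: 5.52
position: [0.4432, 0.3077, 0.1811]
eef_rot: [-0.0, 1.0, 0.001, -0.0]
force: [0.1, -0.6, -0.5]
width: 0.0278
grip_force: 12.0
```

```bash
python3 - <<'E'
from h import *
s=read_camera('scene');t=read_camera('top');w=read_camera('wrist')
o=get_obs();print(o['position'],o['force'],o['width'])
a=cv2.resize(s[120:240,290:400],None,fx=3,fy=3);b=cv2.resize(w[60:480,:],(400,262))
c=np.zeros((360,740,3),np.uint8);c[:360,:330]=a;c[:262,335:735]=b;cv2.imwrite('pics/c2.png',c);cv2.imwrite('pics/top1.png',t)
for n,z in(('yellow',.126),('blue',.088)):
  m,_,ce=blob(t,*COL[n],(290,240,350,300));e,_=circ(m);print(n,at('top',e[0],z),e[1])
E
```

```text
[0.44397    0.3059971  0.18097379] [ 0.23306708 -0.23006007 -0.11524238] 0.02799321586914587
yellow [ 0.51001884 -0.0076072   0.126     ] (16.943021774291992, 17.053325653076172)
blue [ 0.50460827 -0.00899513  0.088     ] (18.5992431640625, 21.055824279785156)
```

View pics/c2.png

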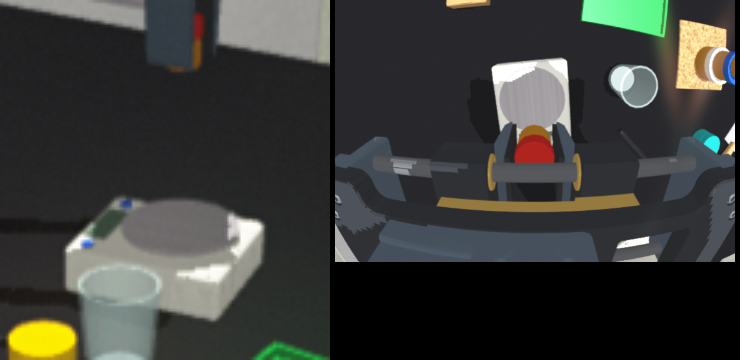

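Red jar is held between the fingers over the pan. Lowering it.

Call:
move_arm:
  steps:
    - {"dx":0,"dy":0,"dz":2,"wx":0,"wy":0,"wz":0,"grip":1}
    - {"dx":0,"dy":0,"dz":5,"wx":0,"wy":0,"wz":0,"grip":1}
    - {"dx":0,"dy":0,"dz":8,"wx":0,"wy":0,"wz":0,"grip":1}
    - {"dx":0,"dy":0,"dz":10.5,"wx":0,"wy":0,"wz":0,"grip":1}
    - {"dx":0,"dy":0,"dz":11.8,"wx":0,"wy":0,"wz":0,"grip":1}
    - {"dx":0,"dy":0,"dz":12.2,"wx":0,"wy":0,"wz":0,"grip":1}
    - {"dx":0,"dy":0,"dz":12.4,"wx":0,"wy":0,"wz":0,"grip":1}
    - {"dx":0,"dy":0,"dz":12.5,"wx":0,"wy":0,"wz":0,"grip":1}
    - {"dx":0,"dy":0,"dz":12.6,"wx":0,"wy":0,"wz":0,"grip":1}
    - {"dx":0,"dy":0,"dz":12.6,"wx":0,"wy":0,"wz":0,"grip":1}

```text
t: 6.92
position: [0.4441, 0.3062, 0.0551]
eef_rot: [-0.0, 1.0, 0.0, 0.0]
force: [0.2, -0.6, -0.0]
width: 0.0276
grip_force: 12.0
```

Call:
move_arm:
  steps:
    - {"dx":0,"dy":0,"dz":0.1,"wx":0,"wy":0,"wz":0,"grip":1}
    - {"dx":0,"dy":0,"dz":0.2,"wx":0,"wy":0,"wz":0,"grip":1}
    - {"dx":0,"dy":0,"dz":0.2,"wx":0,"wy":0,"wz":0,"grip":1}

```text
t: 7.3
position: [0.4441, 0.3062, 0.0532]
eef_rot: [-0.0, 1.0, 0.0, 0.0]
force: [-0.9, -0.8, 7.3]
width: 0.0276
grip_force: 12.0
```

Contact felt (7 N). Releasing and lifting.

Call:
move_arm:
  steps:
    - {"dx":0,"dy":0,"dz":0,"wx":0,"wy":0,"wz":0,"grip":0.66}
    - {"dx":0,"dy":0,"dz":0,"wx":0,"wy":0,"wz":0,"grip":0.6}
    - {"dx":0,"dy":0,"dz":0,"wx":0,"wy":0,"wz":0,"grip":0.4}
    - {"dx":0,"dy":0,"dz":0,"wx":0,"wy":0,"wz":0,"grip":0.3}
    - {"dx":0,"dy":0,"dz":-1,"wx":0,"wy":0,"wz":0,"grip":0.3}
    - {"dx":0,"dy":0,"dz":-4,"wx":0,"wy":0,"wz":0,"grip":0.3}
    - {"dx":0,"dy":0,"dz":-9,"wx":0,"wy":0,"wz":0,"grip":0.3}
    - {"dx":0,"dy":0,"dz":-14,"wx":0,"wy":0,"wz":0,"grip":0.3}
    - {"dx":0,"dy":0,"dz":-14.5,"wx":0,"wy":0,"wz":0,"grip":0}

```text
t: 8.43
position: [0.4456, 0.307, 0.202]
eef_rot: [-0.002, 1.0, 0.0, 0.003]
force: [-0.4, -0.5, -0.2]
width: 0.0712
grip_force: 0.0
```

```bash
python3 - <<'E'
from h import *
w=read_camera('wrist');print(get_obs()['position'])
m,s,ce=blob(w,*COL['red'],(0,0,640,480));e,_=circ(m);print(s,wat(e[0],.084))
cv2.imwrite('pics/w2.png',w)
E
```

```text
[0.44490302 0.30663685 0.20057875]
[304 208  33  35 913] [0.44658304 0.30542004 0.084     ]
```

Red jar is standing on the pan. Next is yellow at (0.510, -0.0076).

Call:
move_arm:
  steps:
    - {"dx":0.5,"dy":2.5,"dz":0,"wx":0,"wy":0,"wz":0,"grip":0}
    - {"dx":1.5,"dy":7,"dz":0,"wx":0,"wy":0,"wz":0,"grip":0}
    - {"dx":2.6,"dy":12,"dz":0,"wx":0,"wy":0,"wz":0,"grip":0}
    - {"dx":3.7,"dy":17.5,"dz":0,"wx":0,"wy":0,"wz":0,"grip":0}
    - {"dx":4.8,"dy":23,"dz":0,"wx":0,"wy":0,"wz":0,"grip":0}
    - {"dx":5.8,"dy":28,"dz":0,"wx":0,"wy":0,"wz":0,"grip":0}
    - {"dx":6.5,"dy":30.8,"dz":0,"wx":0,"wy":0,"wz":0,"grip":0}
    - {"dx":6.6,"dy":31.4,"dz":0,"wx":0,"wy":0,"wz":0,"grip":0}
    - {"dx":6.6,"dy":31.4,"dz":0,"wx":0,"wy":0,"wz":0,"grip":0}

```text
t: 9.6
position: [0.5095, -0.0075, 0.1973]
eef_rot: [-0.0, 1.0, -0.0, -0.001]
force: [0.4, 0.3, -0.5]
width: 0.0911
grip_force: 0.0
```

```bash
python3 - <<'E'
from h import *
w=read_camera('wrist');print(get_obs()['position'])
m,s,ce=blob(w,*COL['yellow'],(0,0,640,480));e,_=circ(m);print(s,e,wat(e[0],.126))
E
```

```text
[ 0.50950038 -0.00703235  0.19749036]
[ 289  210   56   59 2544] ((316.3728942871094, 239.0072479248047), (55.61542892456055, 58.74696731567383), 0.08878343552350998) [ 0.5134625  -0.00574495  0.126     ]
```

Call:
move_arm:
  grip_force: 15
  steps:
    - {"dx":0.1,"dy":0,"dz":3,"wx":0,"wy":0,"wz":0,"grip":0.1}
    - {"dx":0.1,"dy":0,"dz":6,"wx":0,"wy":0,"wz":0,"grip":0.2}
    - {"dx":0.1,"dy":0,"dz":8.5,"wx":0,"wy":0,"wz":0,"grip":0.2}
    - {"dx":0.1,"dy":0,"dz":10,"wx":0,"wy":0,"wz":0,"grip":0.2}
    - {"dx":0.1,"dy":0,"dz":10.3,"wx":0,"wy":0,"wz":0,"grip":0.2}
    - {"dx":0.1,"dy":0,"dz":10.3,"wx":0,"wy":0,"wz":0,"grip":0.35}
    - {"dx":0.1,"dy":0,"dz":10.3,"wx":0,"wy":0,"wz":0,"grip":0.45}
    - {"dx":0.1,"dy":0,"dz":10.3,"wx":0,"wy":0,"wz":0,"grip":0.5}
    - {"dx":0.1,"dy":0,"dz":10.3,"wx":0,"wy":0,"wz":0,"grip":0.6}
    - {"dx":0.1,"dy":0,"dz":10.3,"wx":0,"wy":0,"wz":0,"grip":1}
    - {"dx":0.1,"dy":0,"dz":10.3,"wx":0,"wy":0,"wz":0,"grip":1}

```text
t: 11.02
position: [0.5113, -0.0079, 0.0952]
eef_rot: [0.0, 1.0, 0.0, 0.0]
force: [-0.6, 0.1, 6.2]
width: 0.0396
grip_force: 15.0
```

Call:
move_arm:
  steps:
    - {"dx":0.0,"dy":0,"dz":-0.5,"wx":0,"wy":0,"wz":0,"grip":1}
    - {"dx":0,"dy":0,"dz":-2,"wx":0,"wy":0,"wz":0,"grip":1}
    - {"dx":0,"dy":0,"dz":-4.5,"wx":0,"wy":0,"wz":0,"grip":1}
    - {"dx":0,"dy":1,"dz":-6.5,"wx":0,"wy":0,"wz":0,"grip":1}
    - {"dx":-0.7,"dy":4,"dz":-7,"wx":0,"wy":0,"wz":0,"grip":1}
    - {"dx":-1.7,"dy":8.5,"dz":-7,"wx":0,"wy":0,"wz":0,"grip":1}
    - {"dx":-2.7,"dy":14,"dz":-7,"wx":0,"wy":0,"wz":0,"grip":1}
    - {"dx":-3.8,"dy":20,"dz":-7,"wx":0,"wy":0,"wz":0,"grip":1}
    - {"dx":-4.9,"dy":25.5,"dz":-7,"wx":0,"wy":0,"wz":0,"grip":1}
    - {"dx":-5.9,"dy":30,"dz":-7,"wx":0,"wy":0,"wz":0,"grip":1}
    - {"dx":-6.3,"dy":32.5,"dz":-7,"wx":0,"wy":0,"wz":0,"grip":1}
    - {"dx":-6.5,"dy":33.6,"dz":-7,"wx":0,"wy":0,"wz":0,"grip":1}

```text
t: 12.52
position: [0.4458, -0.3452, 0.1657]
eef_rot: [0.0, 1.0, -0.001, 0.0]
force: [0.5, 0.1, 0.0]
width: 0.0395
grip_force: 15.0
```

```bash
python3 - <<'E'
from h import *
t=read_camera('top');s=read_camera('scene');cv2.imwrite('pics/top2.png',t)
o=get_obs();print(o['position'],o['force'],o['width'])
for n,z in(('blue',.088),):
  m,st,ce=blob(t,*COL[n],(290,240,350,300));e,_=circ(m);print(n,st,at('top',e[0],z),e[1])
m,st,ce=blob(t,*COL['white'],(290,240,350,300));e,_=circ(m);print('white',st,at('top',e[0],.048),e[1])
a=cv2.resize(s[150:390,60:380],(640,480));cv2.imwrite('pics/c3.png',a)
E
```

```text
[ 0.44605599 -0.3443022   0.16540062] [-0.14546618 -0.68535619 -0.74864778] 0.03991406153357521
blue [311 262  21  21 356] [ 0.50716447 -0.00893041  0.088     ] (20.790708541870117, 21.394142150878906)
white [308 261  27  26 145] [ 0.50631322 -0.00954921  0.048     ] (26.696395874023438, 27.21326446533203)
```

View pics/c3.png

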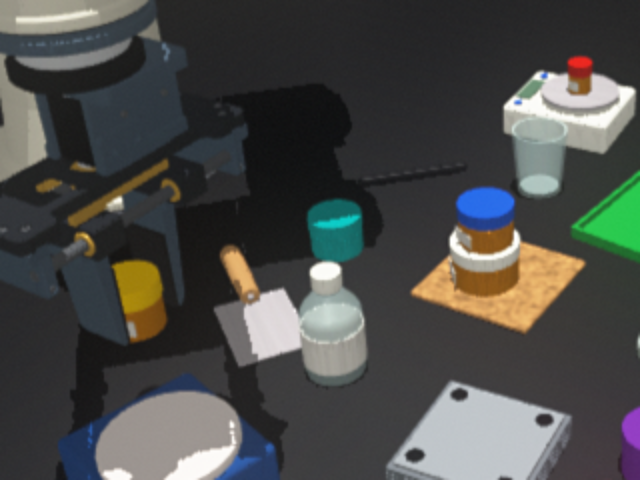

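Yellow jar is held over the stirrer (crop left) and red stands on the pan (580,75). Lowering.

Call:
move_arm:
  steps:
    - {"dx":0,"dy":0,"dz":2,"wx":0,"wy":0,"wz":0,"grip":1}
    - {"dx":0,"dy":0,"dz":5,"wx":0,"wy":0,"wz":0,"grip":1}
    - {"dx":0,"dy":0,"dz":8,"wx":0,"wy":0,"wz":0,"grip":1}
    - {"dx":0,"dy":0,"dz":9.2,"wx":0,"wy":0,"wz":0,"grip":1}
    - {"dx":0,"dy":0,"dz":9.7,"wx":0,"wy":0,"wz":0,"grip":1}
    - {"dx":0,"dy":0,"dz":9.9,"wx":0,"wy":0,"wz":0,"grip":1}
    - {"dx":0,"dy":0,"dz":10,"wx":0,"wy":0,"wz":0,"grip":1}
    - {"dx":0,"dy":0,"dz":10.1,"wx":0,"wy":0,"wz":0,"grip":1}
    - {"dx":0,"dy":0,"dz":10.1,"wx":0,"wy":0,"wz":0,"grip":1}

```text
t: 13.75
position: [0.4461, -0.344, 0.0641]
eef_rot: [0.0, 1.0, 0.0, 0.0]
force: [-1.1, 0.4, -1.3]
width: 0.0398
grip_force: 15.0
```

Call:
move_arm:
  steps:
    - {"dx":0,"dy":0,"dz":0.1,"wx":0,"wy":0,"wz":0,"grip":1}
    - {"dx":0,"dy":0,"dz":0.15,"wx":0,"wy":0,"wz":0,"grip":1}
    - {"dx":0,"dy":0,"dz":0.15,"wx":0,"wy":0,"wz":0,"grip":1}

```text
t: 14.12
position: [0.4462, -0.344, 0.0632]
eef_rot: [0.0, 1.0, 0.0, 0.0]
force: [-3.9, 3.4, 14.5]
width: 0.0398
grip_force: 15.0
```

Call:
move_arm:
  steps:
    - {"dx":0,"dy":0,"dz":-0.05,"wx":0,"wy":0,"wz":0,"grip":0.53}
    - {"dx":0,"dy":0,"dz":-0.05,"wx":0,"wy":0,"wz":0,"grip":0.45}
    - {"dx":0,"dy":0,"dz":-0.05,"wx":0,"wy":0,"wz":0,"grip":0.3}
    - {"dx":0,"dy":0,"dz":-0.05,"wx":0,"wy":0,"wz":0,"grip":0.2}
    - {"dx":0,"dy":0,"dz":-1,"wx":0,"wy":0,"wz":0,"grip":0.2}
    - {"dx":0,"dy":0,"dz":-4,"wx":0,"wy":0,"wz":0,"grip":0.2}
    - {"dx":0,"dy":0,"dz":-9,"wx":0,"wy":0,"wz":0,"grip":0.1}
    - {"dx":0,"dy":0,"dz":-12,"wx":0,"wy":0,"wz":0,"grip":0}
    - {"dx":0,"dy":0,"dz":-12.2,"wx":0,"wy":0,"wz":0,"grip":0}

```text
t: 15.25
position: [0.447, -0.3447, 0.1872]
eef_rot: [0.002, 1.0, 0.0, 0.002]
force: [-0.4, -0.2, -0.0]
width: 0.0911
grip_force: 0.0
```

```bash
python3 - <<'E'
from h import *
w=read_camera('wrist');print(get_obs()['position'])
m,s,ce=blob(w,*COL['yellow'],(0,0,640,480));e,_=circ(m);print(s,wat(e[0],.094))
E
```

```text
[ 0.44647224 -0.34422389  0.18586545]
[ 292  208   51   52 2072] [ 0.4485636  -0.34357839  0.094     ]
```

Yellow is placed at about (0.447, -0.344). Next is blue.

Call:
move_arm:
  steps:
    - {"dx":0.5,"dy":-2.5,"dz":0,"wx":0,"wy":0,"wz":0,"grip":0}
    - {"dx":1.4,"dy":-7.5,"dz":0,"wx":0,"wy":0,"wz":0,"grip":0}
    - {"dx":2.4,"dy":-13,"dz":0,"wx":0,"wy":0,"wz":0,"grip":0}
    - {"dx":3.5,"dy":-19,"dz":0,"wx":0,"wy":0,"wz":0,"grip":0}
    - {"dx":4.6,"dy":-25,"dz":0,"wx":0,"wy":0,"wz":0,"grip":0}
    - {"dx":5.6,"dy":-30,"dz":0,"wx":0,"wy":0,"wz":0,"grip":0}
    - {"dx":6.2,"dy":-33,"dz":0,"wx":0,"wy":0,"wz":0,"grip":0}
    - {"dx":6.2,"dy":-33.5,"dz":0,"wx":0,"wy":0,"wz":0,"grip":0}
    - {"dx":6.2,"dy":-33.5,"dz":0,"wx":0,"wy":0,"wz":0,"grip":0}

```text
t: 16.42
position: [0.5076, -0.009, 0.1838]
eef_rot: [-0.0, 1.0, 0.0, -0.001]
force: [-0.5, -0.4, 0.1]
width: 0.0912
grip_force: 0.0
```

```bash
python3 - <<'E'
from h import *
w=read_camera('wrist');print(get_obs()['position']);cv2.imwrite('pics/w4.png',w)
m,s,ce=blob(w,*COL['blue'],(200,150,420,330));e,_=circ(m);print(s,e,wat(e[0],.088))
E
```

```text
[ 0.50763816 -0.00952067  0.18397327]
[ 283  196   67   69 3592] ((316.1240234375, 230.47933959960938), (66.2235107421875, 69.06810760498047), 4.204456329345703) [ 0.51056553 -0.00793833  0.088     ]
```

Call:
move_arm:
  grip_force: 20
  steps:
    - {"dx":0.1,"dy":0,"dz":3,"wx":0,"wy":0,"wz":0,"grip":0}
    - {"dx":0.1,"dy":0,"dz":7,"wx":0,"wy":0,"wz":0,"grip":0}
    - {"dx":0.1,"dy":0,"dz":10.5,"wx":0,"wy":0,"wz":0,"grip":0.05}
    - {"dx":0.1,"dy":0,"dz":12.5,"wx":0,"wy":0,"wz":0,"grip":0.1}
    - {"dx":0.1,"dy":0,"dz":12.9,"wx":0,"wy":0,"wz":0,"grip":0.15}
    - {"dx":0.1,"dy":0,"dz":12.9,"wx":0,"wy":0,"wz":0,"grip":0.25}
    - {"dx":0.1,"dy":0,"dz":12.9,"wx":0,"wy":0,"wz":0,"grip":0.35}
    - {"dx":0.1,"dy":0,"dz":12.9,"wx":0,"wy":0,"wz":0,"grip":0.4}
    - {"dx":0.1,"dy":0,"dz":12.9,"wx":0,"wy":0,"wz":0,"grip":0.5}
    - {"dx":0.1,"dy":0,"dz":12.9,"wx":0,"wy":0,"wz":0,"grip":1}
    - {"dx":0.1,"dy":0,"dz":12.9,"wx":0,"wy":0,"wz":0,"grip":1}

```text
t: 17.85
position: [0.5094, -0.0088, 0.056]
eef_rot: [0.0, 1.0, 0.0, 0.0]
force: [-1.0, 1.0, 7.8]
width: 0.0515
grip_force: 20.0
```

Call:
move_arm:
  steps:
    - {"dx":0.0,"dy":0,"dz":-0.5,"wx":0,"wy":0,"wz":0,"grip":1}
    - {"dx":0,"dy":0,"dz":-2,"wx":0,"wy":0,"wz":0,"grip":1}
    - {"dx":0,"dy":0,"dz":-4.5,"wx":0,"wy":0,"wz":0,"grip":1}
    - {"dx":0.5,"dy":1,"dz":-7,"wx":0,"wy":0,"wz":0,"grip":1}
    - {"dx":1.8,"dy":3.2,"dz":-8.5,"wx":0,"wy":0,"wz":0,"grip":1}
    - {"dx":3.6,"dy":6.5,"dz":-9,"wx":0,"wy":0,"wz":0,"grip":1}
    - {"dx":5.7,"dy":10.4,"dz":-9,"wx":0,"wy":0,"wz":0,"grip":1}
    - {"dx":7.8,"dy":14.2,"dz":-9,"wx":0,"wy":0,"wz":0,"grip":1}
    - {"dx":9.6,"dy":17.4,"dz":-9,"wx":0,"wy":0,"wz":0,"grip":1}
    - {"dx":10.8,"dy":19.5,"dz":-9,"wx":0,"wy":0,"wz":0,"grip":1}
    - {"dx":11.1,"dy":20.1,"dz":-9,"wx":0,"wy":0,"wz":0,"grip":1}
    - {"dx":11.1,"dy":20.1,"dz":-9,"wx":0,"wy":0,"wz":0,"grip":1}

```text
t: 19.35
position: [0.6197, -0.2095, 0.1458]
eef_rot: [-0.0, 1.0, -0.0, -0.0]
force: [-1.0, 0.5, -1.1]
width: 0.0516
grip_force: 20.0
```

```bash
python3 - <<'E'
from h import *
t=read_camera('top');s=read_camera('scene');cv2.imwrite('pics/top3.png',t)
o=get_obs();print(o['position'],o['force'],o['width'])
m,st,ce=blob(t,*COL['white'],(290,240,350,300));e,_=circ(m);print('white',st,at('top',e[0],.048),e[1])
cv2.imwrite('pics/c4.png',s)
E
```

```text
[ 0.61956361 -0.20889492  0.14570835] [ 0.268211    0.31964944 -1.27967387] 0.051311011227989034
white [308 260  27  27 583] [ 0.50637975 -0.0095679   0.048     ] (26.776798248291016, 27.19162940979004)
```

View pics/c4.png

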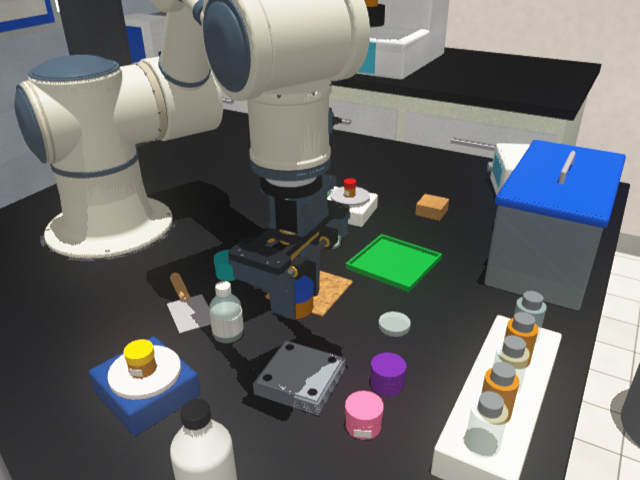

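Yellow stands on the stirrer (140,360) and red on the pan (350,188). Blue is held above the block (300,370). Lowering.

Call:
move_arm:
  steps:
    - {"dx":0,"dy":0,"dz":2,"wx":0,"wy":0,"wz":0,"grip":1}
    - {"dx":0,"dy":0,"dz":5,"wx":0,"wy":0,"wz":0,"grip":1}
    - {"dx":0,"dy":0,"dz":8,"wx":0,"wy":0,"wz":0,"grip":1}
    - {"dx":0,"dy":0,"dz":10,"wx":0,"wy":0,"wz":0,"grip":1}
    - {"dx":0,"dy":0,"dz":10.6,"wx":0,"wy":0,"wz":0,"grip":1}
    - {"dx":0,"dy":0,"dz":10.8,"wx":0,"wy":0,"wz":0,"grip":1}
    - {"dx":0,"dy":0,"dz":10.9,"wx":0,"wy":0,"wz":0,"grip":1}
    - {"dx":0,"dy":0,"dz":11.0,"wx":0,"wy":0,"wz":0,"grip":1}
    - {"dx":0,"dy":0,"dz":11.1,"wx":0,"wy":0,"wz":0,"grip":1}
    - {"dx":0,"dy":0,"dz":11.1,"wx":0,"wy":0,"wz":0,"grip":1}

```text
t: 20.7
position: [0.6201, -0.2099, 0.0345]
eef_rot: [0.0, 1.0, 0.0, 0.0]
force: [-0.4, -0.5, -1.3]
width: 0.0514
grip_force: 20.0
```

Call:
move_arm:
  steps:
    - {"dx":0,"dy":0,"dz":0.1,"wx":0,"wy":0,"wz":0,"grip":1}
    - {"dx":0,"dy":0,"dz":0.15,"wx":0,"wy":0,"wz":0,"grip":1}
    - {"dx":0,"dy":0,"dz":0.15,"wx":0,"wy":0,"wz":0,"grip":1}

```text
t: 21.08
position: [0.6202, -0.2099, 0.034]
eef_rot: [0.0, 1.0, 0.0, 0.0]
force: [-5.7, 2.0, 15.2]
width: 0.0514
grip_force: 20.0
```

Call:
move_arm:
  steps:
    - {"dx":0,"dy":0,"dz":-0.05,"wx":0,"wy":0,"wz":0,"grip":0.4}
    - {"dx":0,"dy":0,"dz":-0.05,"wx":0,"wy":0,"wz":0,"grip":0.3}
    - {"dx":0,"dy":0,"dz":-0.05,"wx":0,"wy":0,"wz":0,"grip":0.15}
    - {"dx":0,"dy":0,"dz":-0.05,"wx":0,"wy":0,"wz":0,"grip":0.1}
    - {"dx":0,"dy":0,"dz":-1,"wx":0,"wy":0,"wz":0,"grip":0.1}
    - {"dx":0,"dy":0,"dz":-4,"wx":0,"wy":0,"wz":0,"grip":0.1}
    - {"dx":0,"dy":0,"dz":-9,"wx":0,"wy":0,"wz":0,"grip":0}
    - {"dx":0,"dy":0,"dz":-12,"wx":0,"wy":0,"wz":0,"grip":0}
    - {"dx":0,"dy":0,"dz":-12.2,"wx":0,"wy":0,"wz":0,"grip":0}

```text
t: 22.2
position: [0.6214, -0.2104, 0.1581]
eef_rot: [0.001, 1.0, 0.0, 0.002]
force: [0.2, -0.5, -0.4]
width: 0.0915
grip_force: 0.0
```

```bash
python3 - <<'E'
from h import *
w=read_camera('wrist');print(get_obs()['position'])
m,s,ce=blob(w,*COL['blue'],(200,150,420,330));e,_=circ(m);print(s,wat(e[0],.066))
E
```

```text
[ 0.62066865 -0.21005767  0.15668142]
[ 284  202   68   68 3625] [ 0.62126794 -0.20982284  0.066     ]
```

Call:
move_arm:
  steps:
    - {"dx":-1,"dy":-2,"dz":0,"wx":0,"wy":0,"wz":0,"grip":0}
    - {"dx":-3.2,"dy":-5.7,"dz":0,"wx":0,"wy":0,"wz":0,"grip":0}
    - {"dx":-5.6,"dy":-10,"dz":0,"wx":0,"wy":0,"wz":0,"grip":0}
    - {"dx":-8.1,"dy":-14.5,"dz":0,"wx":0,"wy":0,"wz":0,"grip":0}
    - {"dx":-10.3,"dy":-18.3,"dz":0,"wx":0,"wy":0,"wz":0,"grip":0}
    - {"dx":-11.2,"dy":-20,"dz":0,"wx":0,"wy":0,"wz":0,"grip":0}
    - {"dx":-11.3,"dy":-20.1,"dz":0,"wx":0,"wy":0,"wz":0,"grip":0}
    - {"dx":-11.3,"dy":-20.1,"dz":0,"wx":0,"wy":0,"wz":0,"grip":0}

```text
t: 23.25
position: [0.5077, -0.0096, 0.1548]
eef_rot: [0.0, 1.0, -0.0, 0.0]
force: [-0.1, -0.4, 0.5]
width: 0.0906
grip_force: 0.0
```

```bash
python3 - <<'E'
from h import *
w=read_camera('wrist');print(get_obs()['position']);cv2.imwrite('pics/w5.png',w)
m,s,ce=blob(w,[0,0,120],[180,60,255],(220,150,410,330));e,_=circ(m);print(s,e,wat(e[0],.048))
E
```

```text
[ 0.50774255 -0.00970629  0.15476529]
[ 276  188   82   81 5171] ((316.2588195800781, 228.12368774414062), (80.77357482910156, 81.30059814453125), 94.01659393310547) [ 0.50956506 -0.00818922  0.048     ]
```

View pics/w5.png

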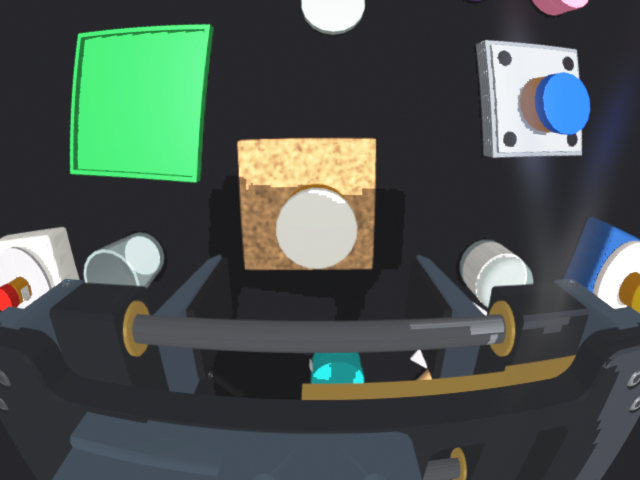

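White lid is under the gripper at (316,228), clear of the bottle and beaker. Going down.

Call:
move_arm:
  grip_force: 28
  steps:
    - {"dx":0.05,"dy":-0.05,"dz":3,"wx":0,"wy":0,"wz":0,"grip":0}
    - {"dx":0.05,"dy":-0.05,"dz":7,"wx":0,"wy":0,"wz":0,"grip":0}
    - {"dx":0.05,"dy":-0.05,"dz":10.5,"wx":0,"wy":0,"wz":0,"grip":0}
    - {"dx":0.05,"dy":-0.05,"dz":13,"wx":0,"wy":0,"wz":0,"grip":0}
    - {"dx":0.05,"dy":-0.05,"dz":13.9,"wx":0,"wy":0,"wz":0,"grip":0}
    - {"dx":0.05,"dy":-0.05,"dz":13.9,"wx":0,"wy":0,"wz":0,"grip":0.15}
    - {"dx":0.05,"dy":-0.05,"dz":13.9,"wx":0,"wy":0,"wz":0,"grip":0.25}
    - {"dx":0.05,"dy":-0.05,"dz":13.9,"wx":0,"wy":0,"wz":0,"grip":0.3}
    - {"dx":0.05,"dy":-0.05,"dz":13.9,"wx":0,"wy":0,"wz":0,"grip":0.5}
    - {"dx":0.05,"dy":-0.05,"dz":13.9,"wx":0,"wy":0,"wz":0,"grip":1}
    - {"dx":0.05,"dy":-0.05,"dz":13.9,"wx":0,"wy":0,"wz":0,"grip":1}

```text
t: 24.68
position: [0.5081, -0.0084, 0.0167]
eef_rot: [0.0, 1.0, 0.0, 0.001]
force: [-0.7, -0.5, 8.1]
width: 0.0636
grip_force: 28.0
```

Call:
move_arm:
  steps:
    - {"dx":0.0,"dy":0,"dz":-0.5,"wx":0,"wy":0,"wz":0,"grip":1}
    - {"dx":0,"dy":0,"dz":-2,"wx":0,"wy":0,"wz":0,"grip":1}
    - {"dx":0,"dy":0,"dz":-4.5,"wx":0,"wy":0,"wz":0,"grip":1}
    - {"dx":0.5,"dy":-0.7,"dz":-7,"wx":0,"wy":0,"wz":0,"grip":1}
    - {"dx":1.7,"dy":-2.6,"dz":-9,"wx":0,"wy":0,"wz":0,"grip":1}
    - {"dx":3.6,"dy":-5.5,"dz":-10,"wx":0,"wy":0,"wz":0,"grip":1}
    - {"dx":5.7,"dy":-8.7,"dz":-10,"wx":0,"wy":0,"wz":0,"grip":1}
    - {"dx":7.8,"dy":-11.9,"dz":-10,"wx":0,"wy":0,"wz":0,"grip":1}
    - {"dx":9.6,"dy":-14.7,"dz":-10,"wx":0,"wy":0,"wz":0,"grip":1}
    - {"dx":10.7,"dy":-16.3,"dz":-10,"wx":0,"wy":0,"wz":0,"grip":1}
    - {"dx":10.9,"dy":-16.6,"dz":-10,"wx":0,"wy":0,"wz":0,"grip":1}
    - {"dx":10.9,"dy":-16.6,"dz":-10,"wx":0,"wy":0,"wz":0,"grip":1}

```text
t: 26.18
position: [0.6162, 0.1573, 0.1164]
eef_rot: [0.0, 1.0, 0.0, -0.0]
force: [-0.3, 0.1, -1.7]
width: 0.0632
grip_force: 28.0
```

```bash
python3 - <<'E'
from h import *
s=read_camera('scene');o=get_obs();print(o['position'],o['force'],o['width'])
cv2.imwrite('pics/c5.png',s)
C=at('top',(0,0),0)
g=cv2.imread('pics/scene0.png');m,st,ce=blob(g,[45,100,60],[80,255,255],(330,220,460,300))
c=max(cv2.findContours(m,0,1)[0],key=cv2.contourArea);p=cv2.approxPolyDP(cv2.convexHull(c),6,True).reshape(-1,2)
P=[at('scene',q,.012) for q in p];print(p.tolist(),np.round(P,3).tolist(),np.mean(P,0))
E
```

```text
[0.61604914 0.15706062 0.11627463] [ 0.21357877 -0.06703028 -0.58194627] 0.06372107350554299
[[441, 253], [409, 291], [345, 267], [381, 233]] [[0.693, 0.227, 0.012], [0.686, 0.073, 0.012], [0.547, 0.088, 0.012], [0.554, 0.243, 0.012]] [0.61989942 0.15749329 0.012     ]
```

View pics/c5.png

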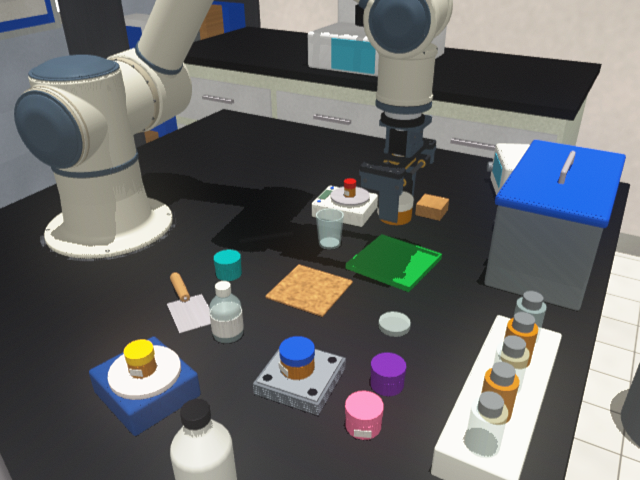

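Three jars stand on their stations and white is held above the tray (393,262). Lowering.

Call:
move_arm:
  steps:
    - {"dx":0.1,"dy":-0.05,"dz":2,"wx":0,"wy":0,"wz":0,"grip":1}
    - {"dx":0.1,"dy":-0.05,"dz":5,"wx":0,"wy":0,"wz":0,"grip":1}
    - {"dx":0.1,"dy":-0.05,"dz":7.5,"wx":0,"wy":0,"wz":0,"grip":1}
    - {"dx":0.1,"dy":-0.05,"dz":9,"wx":0,"wy":0,"wz":0,"grip":1}
    - {"dx":0.1,"dy":-0.05,"dz":9.6,"wx":0,"wy":0,"wz":0,"grip":1}
    - {"dx":0.1,"dy":-0.05,"dz":9.8,"wx":0,"wy":0,"wz":0,"grip":1}
    - {"dx":0.1,"dy":-0.05,"dz":9.9,"wx":0,"wy":0,"wz":0,"grip":1}
    - {"dx":0.1,"dy":-0.05,"dz":10.0,"wx":0,"wy":0,"wz":0,"grip":1}
    - {"dx":0.1,"dy":-0.05,"dz":10.1,"wx":0,"wy":0,"wz":0,"grip":1}
    - {"dx":0.1,"dy":-0.05,"dz":10.1,"wx":0,"wy":0,"wz":0,"grip":1}

```text
t: 27.48
position: [0.6176, 0.1582, 0.015]
eef_rot: [-0.0, 1.0, 0.0, 0.0]
force: [0.1, 0.5, -0.2]
width: 0.0637
grip_force: 28.0
```

Call:
move_arm:
  steps:
    - {"dx":0,"dy":0,"dz":0.1,"wx":0,"wy":0,"wz":0,"grip":1}
    - {"dx":0,"dy":0,"dz":0.15,"wx":0,"wy":0,"wz":0,"grip":1}
    - {"dx":0,"dy":0,"dz":0.15,"wx":0,"wy":0,"wz":0,"grip":1}

```text
t: 27.85
position: [0.6176, 0.1582, 0.0146]
eef_rot: [-0.0, 1.0, 0.0, 0.0]
force: [-6.5, -1.4, 18.9]
width: 0.0634
grip_force: 28.0
```

Call:
move_arm:
  steps:
    - {"dx":0,"dy":0,"dz":-0.05,"wx":0,"wy":0,"wz":0,"grip":0.27}
    - {"dx":0,"dy":0,"dz":-0.05,"wx":0,"wy":0,"wz":0,"grip":0.2}
    - {"dx":0,"dy":0,"dz":-0.05,"wx":0,"wy":0,"wz":0,"grip":0.1}
    - {"dx":0,"dy":0,"dz":-0.1,"wx":0,"wy":0,"wz":0,"grip":0.08}
    - {"dx":0,"dy":0,"dz":-1,"wx":0,"wy":0,"wz":0,"grip":0.08}
    - {"dx":0,"dy":0,"dz":-4,"wx":0,"wy":0,"wz":0,"grip":0.08}
    - {"dx":0,"dy":0,"dz":-9,"wx":0,"wy":0,"wz":0,"grip":0}
    - {"dx":0,"dy":0,"dz":-14,"wx":0,"wy":0,"wz":0,"grip":0}
    - {"dx":-6,"dy":6,"dz":-18,"wx":0,"wy":0,"wz":0,"grip":0}
    - {"dx":-10,"dy":11,"dz":-19,"wx":0,"wy":0,"wz":0,"grip":0}
    - {"dx":-14,"dy":16,"dz":-19,"wx":0,"wy":0,"wz":0,"grip":0}
    - {"dx":-16,"dy":18,"dz":-19,"wx":0,"wy":0,"wz":0,"grip":0}

```text
t: 29.35
position: [0.4564, -0.0231, 0.2044]
eef_rot: [0.0, 1.0, 0.0, 0.001]
force: [1.0, -1.4, 0.7]
width: 0.091
grip_force: 0.0
```

```bash
python3 - <<'E'
from h import *
t=read_camera('top');s=read_camera('scene');o=get_obs();print(o['position'],o['width'],o['force'])
for n,z,roi,g in(('red',.084,(150,270,225,330),(.4433,.306)),('yellow',.094,(430,260,500,330),(.446,-.3434)),('blue',.066,(370,190,440,255),(.621,-.210)),('white',.046,(215,195,285,262),(.618,.158))):
  try:
    m,st,ce=blob(t,*COL[n],roi);e,_=circ(m);print(n,at('top',e[0],z),e[1],g)
  except Exception as x: print(n,x)
c=np.vstack([s[150:450,60:470],cv2.resize(t[160:360,140:520],(410,216))]);cv2.imwrite('pics/c6.png',c)
E
```

```text
[ 0.45386252 -0.02463188  0.20424075] 0.09138924459753034 [-0.90371312  1.21719195  0.53182509]
red [0.44436485 0.30198391 0.084     ] (10.921028137207031, 12.718326568603516) (0.4433, 0.306)
yellow [ 0.44548013 -0.34425209  0.094     ] (16.50674057006836, 17.441381454467773) (0.446, -0.3434)
blue [ 0.61754465 -0.2104812   0.066     ] (20.904361724853516, 21.6934757232666) (0.621, -0.21)
white [0.61578863 0.1559206  0.046     ] (26.422943115234375, 26.840530395507812) (0.618, 0.158)
```

View pics/c6.png

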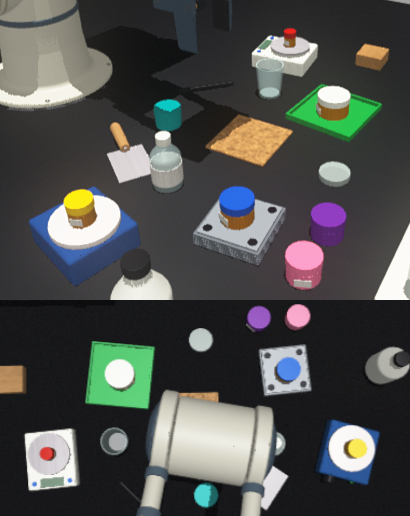

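All four jars stand upright and centred to within about 5 mm. The beaker and bottle are where they were, and the arm touches nothing. Handing in.

```bash
python3 -c "
from bench import *
print(order.job_done())"
```

```text
the job is handed in; nothing more can be done
None
```

All four jars stand upright on their own stations within about 5 mm of centre by the last camera check, the beaker and bottle were not disturbed, and the job was handed in at about 29 s; no verdict was returned.

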